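# Raise the carry handle of the polish caddy

### The job

The polish caddy is about to be carried to the next client. Swing the carry handle of the caddy that holds the nail polish bottles up until it has snapped into its upright catch, and let go of it. Leave the handle of the other caddy, with the carton and jars, folded as it is.

Things in the scene. Friction and masses are not known exactly. Their poses are not given: they have to be found in the camera images.
- polish_caddy: grey open caddy fixed to the table, 100 (x) by 170 (y) by 60 mm high, holding six nail polish bottles (tops up to 106 mm above the table). Origin: centre of its underside, on the table; z up, y along its long side, handle folded to its -x side. The handle's hinge line runs parallel to y, 75 mm above the origin.
- polish_handle (a joint): hinge of its U-shaped carry handle. 0: folded level to the caddy's -x side, cross bar 75 mm above the table; grows (rad) as the bar swings up; 1.57: end stop, upright, bar 175 mm up. Starts at 0 to 0.7 and stays where left when low. A spring catch resists from 1.05 (up to 5 N at the bar), gives at 1.35 and then drives the handle to the stop and keeps it there; let go before that, it springs back.
- polish_handle_bar (a point): middle of that handle's cross bar, on its axis, 100 mm from the hinge line: dark rubber grip 90 mm long, 19 mm diameter, parallel to the caddy's y, held between two flat steel arms outside the caddy's ends. When folded it is 50 mm outside the caddy's wall. Grip or push here; nothing else within 35 mm.
- box_handle_bar (a point): middle of the cross bar of the handle of the other caddy, which is of the same make and stands to the left or right of the first, but holds a white carton, a purple and white buffer block and two low jars. To be left folded.

How it is judged:
By the outcome, as a careful person would: the job done as asked, in the order asked, and still so for the second after the job is handed in, with the robot touching nothing.
It also fails if it takes over 32 s, if anything falls off the work surface, if the arm or the gripper's body presses on something with over 40 N, if the wrist force passes 120 N, or if a joint passes its speed limit or range.

### The arm

A 7-joint arm with a two-finger parallel gripper is mounted at the origin on a cart in front of the work surface, level with it; the furniture and walls round the work are solid. World frame = base frame: x ahead of the robot, y to its left, z up, the work surface at z = 0. Lengths are in m, angles in rad, forces in N, time in s.
With the tool pointing down it reaches from about 0.425 to 0.875 m from the base axis. Payload 4.7 kg.
Tool frame: the origin (TCP) lies midway between the tips of the shut fingers; the grasp point (between the pads) lies 19 mm behind it (ctrl.grip_point_offset is the distance from the TCP to the grasp point, in m); z points along the fingers, y is the line along which they close (so a half turn about z gives the same grasp; the last joint's range is limited). The gripper opens to 87 mm and grips with 3 to 60 N. Pads are 19 mm wide; open, the fingers measure 117 mm over their backs; the gripper's body (75 mm by 190 mm) begins 51 mm behind the grasp point.
Start: joints at [1.119, 0.321, -0.07, 1.45, 0.023, 1.371, -0.057], TCP at [0.292, -0.581, 0.223] pointing down, gripper open.
Joint ranges: [-2.86, 2.86], [-0.3, 2.09], [-1.38, 1.24], [0.06, 2.45], [-1.56, 4.7], [0.09, 2.05], [-2.69, 2.69]. Speed limits (rad/s): [2.57, 2.57, 3.14, 3.14, 3.14, 3.14, 3.14].

### API

Orientations are given as a rotation vector (axis times angle).
In Python, from bench import ctrl gives the robot as it stands.
- The arm moves only by the tool move_arm, never from a script. Its argument "increments" is text: rows parted by semicolons, each of 7 numbers parted by spaces: the shift along the world's x, y, z in mm, then the turn, a rotation vector about the world's x, y, z in degrees, then the closure in counts, from 0 (fully open) to 255 (shut). A call has exactly 8 rows; each row shifts and turns the commanded pose from where the row before left it; what a row does not reach is not made up. A row lasts 1/12 s, in which the tool goes at most 41.7 mm and 7.16 degrees, less where a joint would pass 70% of its speed; a pose out of reach is approached as far as the arm can. A call with a gripper value outside its range is refused whole. The fingers move at their own pace and stop on an object; "grip_force" is the grip in N (left out, the last holds). Time passes only in rows, so rows that do not move let the fingers close, or fill a call up. It gives the time, the measured TCP pose, the force, the opening and the grip force at its end, in the units of the state.
- ctrl.get_state(): the state, without advancing time (a new reading comes with each control period).
- ctrl.get_image(name): name is "scene" or "top" or "wrist"; returns a dict with "frame" (384x512x3 uint8, red, green, blue), "depth" (384x512 float32, m along the optical axis (not along the pixel's ray), 0 where there is no reading), "fx", "fy", "cx", "cy" (pixels), "position" and "orientation" of the camera in the world. Camera axes: x right, y down, z forward; pixel columns grow to the right and rows downward; lengths in m; the calibration is good to about 2 mm. A picture is of the moment at which its call begins.
- ctrl.close_job(): hands the job in; it is judged then, once.
Trained networks look in a picture, given as the dict that the camera call returned (one of the last four; its "shot" number tells which), for a name from the list of things; names that differ only in an ending like _2 or _b are one class to them, and where a whole thing is asked for, a point or a joint stands for the part that bears it (a point fixed in the world has none). Each returns a list of dicts, best first, with "score" (0 to 1); they miss things now and then, are a little off and sometimes report something else, mostly with a low value. They report only what shows in the picture. A call takes as long as a camera call.
- ctrl.find_in(target, picture): "centre" ([x, y, z] in m, in world coordinates, good to about 4 mm: the middle of the surface that is visible of it).
- ctrl.silhouettes(target, picture): "region" (384x512 bool, what is visible of it).
The state is a dict: "time": time; "joint_positions": joint angles; "qd": joint speeds; "joint_torque": joint torques, N m; "position": TCP position; "tool_rot": TCP orientation; "ft_force": force on the tool from outside, world axes, zero at the start; "torque": the same for the moment, N m; "grip_width": opening from 0.0 (shut) to 1.0 (fully open); "grip_force": force on a finger pad.
Only numpy, scipy, OpenCV 4.12 (cv2) and the standard library are available. Lean on these libraries where they do the work, as an engineer would, in place of code of your own. Each camera call takes 0.05 s, during which the arm holds its last target. There are 200 camera calls.

## Working session

There is one attempt and no reset: what is moved stays moved. The work goes in short steps, Python scripts to look and compute and a tool call to move; the robot and the scene stay as the last step left them, time stands still between calls to the robot, and variables do not carry over. Pictures are saved under pics/ and viewed, at most 10 in all, crops included, and the job is handed in when it is done.

Besides the shell and the picture viewer there is one more tool, called as name(argument=value, ...), one argument or row to a line, values as JSON. move_arm: Moves the arm, as the interface text tells. Its arguments: {"type":"object","properties":{"increments":{"type":"string"},"grip_force":{"type":"number"}},"required":["increments"]}

```bash
mkdir -p pics; cat > h.py <<'E'
import numpy as np, cv2
from scipy.spatial.transform import Rotation as R
from bench import ctrl
def save(p,n): cv2.imwrite('pics/'+n,p['frame'][:,:,::-1])
def cloud(p):
    d=p['depth']; v,u=np.indices(d.shape)
    c=np.stack([(u-p['cx'])/p['fx']*d,(v-p['cy'])/p['fy']*d,d],-1)
    o=np.array(p['orientation']); r=R.from_rotvec(o) if o.size==3 else (R.from_matrix(o) if o.size==9 else R.from_quat(o))
    return c@r.as_matrix().T+np.array(p['position'])
E
python3 - <<'E'
from h import *
s=ctrl.get_state(); print(s)
for n in ('top','scene'):
    p=ctrl.get_image(n); save(p,n+'1.png'); W=cloud(p)
    print(n,p['position'],p['orientation'])
    for t in ('polish_caddy','polish_handle_bar','box_handle_bar'):
        for r in ctrl.find_in(t,p)[:3]: print(t,np.round(r['centre'],3),r['score'])
    for r in ctrl.silhouettes('polish_handle_bar',p)[:2]:
        m=r['region']&(p['depth']>0); q=W[m]; v,u=np.nonzero(m); print('sil',r['score'],m.sum(),u.mean(),v.mean(),np.round(np.percentile(q,[2,50,98],axis=0),3))
E
```

```text
{'time': 0.0, 'joint_positions': array([ 1.11910521,  0.32184934, -0.07007099,  1.45167137,  0.02260552,
        1.37079924, -0.05691786]), 'qd': array([ 0.00060572, -0.00029164, -0.00033343,  0.00082111,  0.00087819,
        0.00177439, -0.00092204]), 'joint_torque': array([-4.44849156e-04, -4.91285205e+01, -4.04353375e-01, -3.12534142e+01,
       -6.40333747e-02,  4.37283854e-02,  1.66683817e-04]), 'position': array([ 0.29163111, -0.58028518,  0.22144612]), 'tool_rot': array([-3.05496607e+00, -7.24638295e-01,  8.66738194e-04]), 'ft_force': array([ 0.02008628, -0.34253413,  0.14107557]), 'torque': array([ 0.00974968,  0.0283817 , -0.00407845]), 'grip_force': 0.0, 'grip_width': 0.9938936871849178}
top [ 0.2673083  -0.01133383  1.25370116] [-2.14407059  2.10043764 -0.19149216]
polish_caddy [ 0.525 -0.215  0.047] 0.88
polish_handle_bar [ 0.457 -0.241  0.125] 0.78
box_handle_bar [0.475 0.276 0.129] 0.88
sil 0.65 592 348.6283783783784 203.04898648648648 [[ 0.417 -0.328  0.083]
 [ 0.456 -0.24   0.13 ]
 [ 0.542 -0.126  0.135]]
scene [0.0410692  0.90248086 0.66787828] [-0.59905569  2.46421638 -1.43341525]
polish_caddy [ 0.511 -0.152  0.06 ] 0.94
polish_handle_bar [ 0.473 -0.164  0.11 ] 0.62
box_handle_bar [0.479 0.316 0.116] 0.68
sil 0.9 367 296.58310626702996 160.46594005449592 [[ 0.415 -1.505 -0.454]
 [ 0.487 -0.224  0.104]
 [ 0.964 -0.114  0.132]]
```

View pics/top1.png

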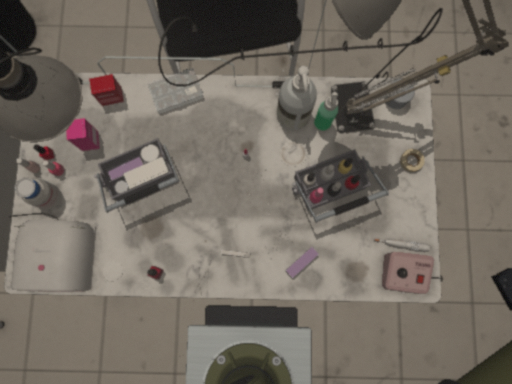

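View pics/scene1.png

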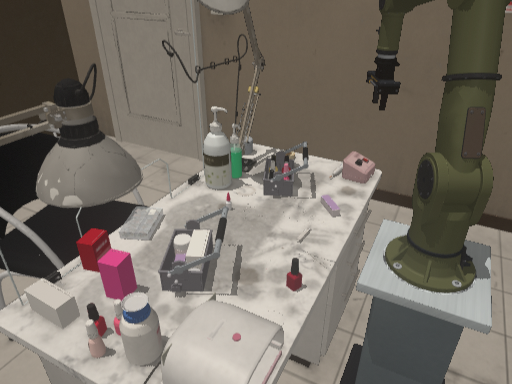

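```bash
python3 - <<'E'
from h import *
p=ctrl.get_image('top'); W=cloud(p)
m=ctrl.silhouettes('polish_handle_bar',p)[0]['region']&(p['depth']>0)
q=W[m]; k=q[:,2]>0.12; 
g=q[k]; mean=np.median(g,0); 
(c,sz,a)=cv2.minAreaRect(g[:,:2].astype(np.float32)*1000); print('bar rect',c,sz,a,np.median(g[:,2]),len(g))
k2=q[:,2]<=0.12; print(np.round(q[k2][::8],3))
m=ctrl.silhouettes('polish_caddy',p)[0]['region']&(p['depth']>0); q=W[m]
k=(abs(q[:,2]-.06)<.006); print('caddy rim',cv2.minAreaRect(q[k][:,:2].astype(np.float32)*1000),k.sum())
E
```

```text
bar rect (453.5677185058594, -244.05770874023438) (26.332260131835938, 191.4228973388672) 25.72222328186035 0.13028415463861842 493
[[ 0.572 -0.295  0.091]
 [ 0.566 -0.302  0.082]
 [ 0.555 -0.301  0.096]
 [ 0.546 -0.307  0.09 ]
 [ 0.536 -0.311  0.103]
 [ 0.53  -0.315  0.106]
 [ 0.522 -0.315  0.106]
 [ 0.517 -0.317  0.107]
 [ 0.514 -0.319  0.108]
 [ 0.509 -0.321  0.12 ]
 [ 0.505 -0.324  0.117]
 [ 0.495 -0.327  0.116]]
caddy rim ((534.6826171875, -211.40887451171875), (104.8751449584961, 189.66156005859375), 22.417591094970703) 483
```

The polish caddy is on the right in the top view, at about (338,185). Its dark grip is near (350,204), and the grey frame below it is a shadow. The box caddy is on the left. The handle sits at about 0.5 rad. I'll refine the bar's direction next.

```bash
python3 - <<'E'
from h import *
p=ctrl.get_image('top'); W=cloud(p)
m=ctrl.silhouettes('polish_handle_bar',p)[0]['region']&(p['depth']>0)
for lab,kk in (('all',W[...,2]>.118),('dark',(W[...,2]>.118)&(p['frame'].max(-1)<60))):
    g=W[m&kk]; d=np.array([-np.sin(.42),np.cos(.42)])
    for _ in range(4):
        o=np.median(g[:,:2],0); n=np.array([-d[1],d[0]])
        k=abs((g[:,:2]-o)@n)<.013; d=np.linalg.svd(g[k][:,:2]-g[k][:,:2].mean(0))[2][0]; d*=np.sign(d[1])
    g=g[k]; t=(g[:,:2]-g[:,:2].mean(0))@d
    print(lab,len(g),'yaw',np.degrees(np.arctan2(-d[0],d[1])),'mean',g.mean(0),'mid',g[:,:2].mean(0)+d*(np.percentile(t,1)+np.percentile(t,99))/2,np.percentile(t,[1,99]), 'z',np.percentile(g[:,2],[10,50,90]))
E
```

```text
all 503 yaw 22.254113373747156 mean [ 0.45305734 -0.24530376  0.12996789] mid [ 0.45306793 -0.24532962] [-0.09227494  0.09221905] z [0.12601086 0.13012328 0.13372933]
dark 231 yaw 21.962815700551282 mean [ 0.45335485 -0.24326497  0.13131518] mid [ 0.45342503 -0.24343901] [-0.0420748   0.04169948] z [0.12767676 0.1314864  0.13477279]
```

move_arm(
  increments="10 20 10 0 0 7 100; 15 30 10 0 0 7 100; 15 30 10 0 0 7 100; 15 30 5 0 0 7 100; 15 30 0 0 0 7 100; 15 30 0 0 0 7 100; 15 30 0 0 0 7 100; 15 30 0 0 0 7 100",
)

```text
time: 1.42
position: [0.4075, -0.3492, 0.2579]
tool_rot: [2.352, 2.082, -0.0]
ft_force: [0.2, 0.1, 0.6]
grip_width: 0.62
grip_force: 0.0
```

move_arm(
  increments="9 21 0 0 0 7 120; 9 21 0 0 0 7 120; 9 21 -10 0 0 7 120; 9 21 -15 0 0 7 120; 10 21 -15 0 0 1 120; 0 0 0 0 0 0 120; 0 0 0 0 0 0 120; 0 0 0 0 0 0 120",
)

```text
time: 2.08
position: [0.4528, -0.2466, 0.218]
tool_rot: [1.764, 2.598, -0.001]
ft_force: [-0.1, -0.2, -0.4]
grip_width: 0.529
grip_force: 0.0
```

```bash
python3 - <<'E'
from h import *
s=ctrl.get_state(); T=R.from_rotvec(s['tool_rot']).as_matrix(); print(s['position'],T.round(3).tolist(),s['grip_width'],ctrl.grip_point_offset)
p=ctrl.get_image('wrist'); save(p,'wrist1.png'); W=cloud(p)
for r in ctrl.find_in('polish_handle_bar',p)[:2]: print(r)
for r in ctrl.silhouettes('polish_handle_bar',p)[:1]:
    m=r['region']&(p['depth']>0)&(W[...,2]>.1)&(p['frame'].max(-1)<70)
    q=W[m]; d=np.array([-np.sin(.384),np.cos(.384)]); n=np.array([d[1],-d[0]])
    o=np.array([.4535,-.244]); e=q[:,:2]-o
    print(len(q),np.percentile(e@n,[2,50,98]),np.percentile(e@d,[2,50,98]),np.percentile(q[:,2],[2,50,98]),np.polyfit(e@d,e@n,1))
E
```

```text
[ 0.45277171 -0.24664226  0.21802771] [[-0.369, 0.93, 0.0], [0.93, 0.369, -0.001], [-0.001, -0.0, -1.0]] 0.5288811873190946 0.0187
{'centre': [0.4487, -0.2096, 0.1302], 'score': 0.74}
1744 [-0.0085978  -0.00040458  0.00781747] [-0.03950226  0.00508648  0.04387512] [0.12454597 0.12931658 0.13140153] [-0.00793042 -0.00027712]
```

View pics/wrist1.png

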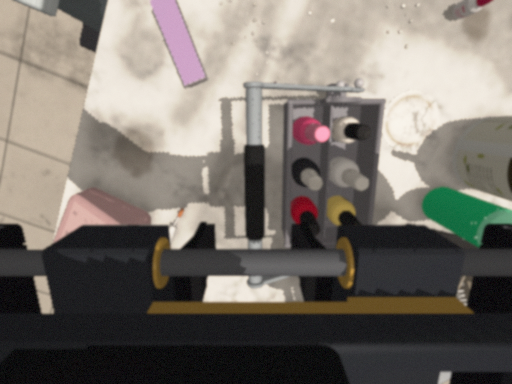

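The wrist view shows the grip at (255,190). It's aligned and centred between the fingers, and the top of the bar is at z≈0.1305. I'll descend and grip it.

move_arm(
  increments="1 2 -25 0 0 0 120; 0 1 -25 0 0 0 120; 0 0 -25 0 0 0 120; 0 0 -20 0 0 0 120; 0 0 -15 0 0 0 120; 0 0 -6 0 0 0 120; 0 0 0 0 0 0 120; 0 0 0 0 0 0 120",
  grip_force=20,
)

```text
time: 2.9
position: [0.4542, -0.2435, 0.1023]
tool_rot: [1.765, 2.598, 0.0]
ft_force: [-0.2, 0.2, 0.5]
grip_width: 0.529
grip_force: 0.0
```

move_arm(
  increments="0 0 0 0 0 0 255; 0 0 0 0 0 0 255; 0 0 0 0 0 0 255; 0 0 0 0 0 0 255; 0 0 0 0 0 0 255; 0 0 0 0 0 0 255; 0 0 0 0 0 0 255; 0 0 0 0 0 0 255",
)

```text
time: 3.57
position: [0.4527, -0.2435, 0.1015]
tool_rot: [-1.764, -2.598, 0.003]
ft_force: [-5.3, -1.8, 4.0]
grip_width: 0.209
grip_force: 20.0
```

move_arm(
  increments="3 1.2 5.6 0 0 0 255; 3.1 1.3 5.4 0 0 0 255; 3.6 1.4 5.1 0 0 0 255; 3.8 1.6 4.9 0 0 0 255; 4.2 1.7 4.6 0 0 0 255; 4.4 1.8 4.3 0 0 0 255; 4.6 1.9 4 0 0 0 255; 4.8 1.9 3.7 0 0 0 255",
)

```text
time: 4.23
position: [0.4821, -0.2318, 0.1401]
tool_rot: [-1.764, -2.594, 0.009]
ft_force: [-12.9, -1.7, 9.9]
grip_width: 0.209
grip_force: 20.0
```

move_arm(
  increments="4.9 2 4.2 0 0 0 255; 5.2 2.1 4 0 0 0 255; 5.4 2.2 3.6 0 0 0 255; 5.6 2.2 2.6 0 0 0 255; 5.7 2.3 1.8 0 0 0 255; 5.7 2.3 1.5 0 0 0 255; 5.8 2.4 1 0 0 0 255; 6 2.4 0.7 0 0 0 255",
  grip_force=30,
)

```text
time: 4.9
position: [0.5304, -0.2126, 0.1595]
tool_rot: [1.763, 2.598, -0.001]
ft_force: [-1.0, -1.1, 3.8]
grip_width: 0.21
grip_force: 30.0
```

```bash
python3 - <<'E'
from h import *
p=ctrl.get_image('scene'); f=p['frame'][110:220,210:360]; cv2.imwrite('pics/s2.png',cv2.resize(f,None,fx=5,fy=5,interpolation=2)[:,:,::-1])
print(ctrl.get_state()['position'],ctrl.get_state()['ft_force'])
E
```

```text
[ 0.53194978 -0.21184889  0.15946952] [-0.55168029 -3.72133077  4.79158812]
```

View pics/s2.png

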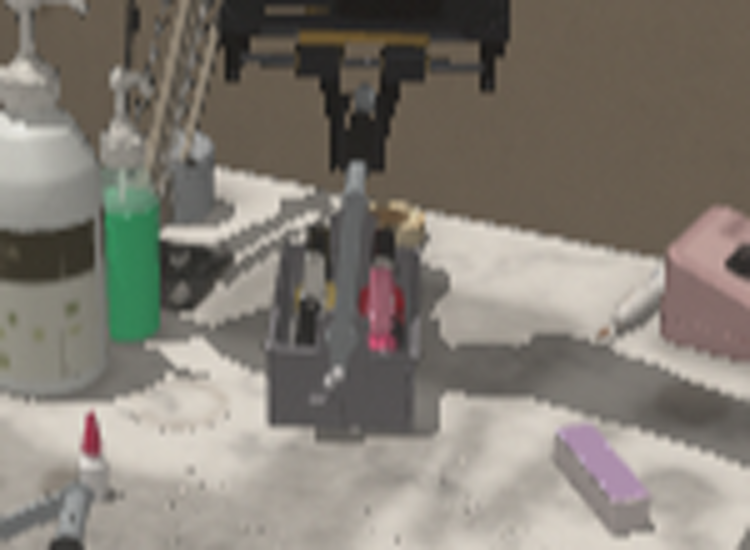

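The handle is nearly upright, with its arm near (350,260) and the bar in the fingers. I'll nudge it to the stop, open the fingers, then lift away.

move_arm(
  increments="2 0.8 0 0 0 0 255; 2 0.8 0 0 0 0 255; 0 0 0 0 0 0 255; 0 0 0 0 0 0 120; 0 0 0 0 0 0 120; 0 0 0 0 0 0 120; 0 0 0 0 0 0 120; 0 0 0 0 0 0 120",
)

```text
time: 5.62
position: [0.5338, -0.2099, 0.1582]
tool_rot: [-1.763, -2.6, -0.001]
ft_force: [-0.2, -0.1, -0.8]
grip_width: 0.483
grip_force: 0.0
```

move_arm(
  increments="0 0 5 0 0 0 120; 0 0 10 0 0 0 120; 0 0 15 0 0 0 120; 0 0 20 0 0 0 120; 0 0 20 0 0 0 120; 0 0 15 0 0 0 120; 0 0 5 0 0 0 120; 0 0 0 0 0 0 120",
)

```text
time: 6.28
position: [0.5348, -0.2107, 0.2509]
tool_rot: [1.762, 2.597, 0.001]
ft_force: [-1.0, -0.4, 0.4]
grip_width: 0.532
grip_force: 0.0
```

```bash
python3 - <<'E'
from h import *
p=ctrl.get_image('scene'); f=p['frame'][90:300,130:380]; cv2.imwrite('pics/s3.png',cv2.resize(f,None,fx=3,fy=2.8,interpolation=2)[:,:,::-1])
W=cloud(p); print(ctrl.get_state()['ft_force'])
p=ctrl.get_image('wrist');save(p,'w3.png');W=cloud(p)
m=ctrl.silhouettes('polish_handle_bar',p)
if m:
    q=W[m[0]['region']&(W[...,2]>.165)&(W[...,2]<.2)]; print(len(q),np.percentile((q[:,:2]-[.535,-.211])@[.927,.375],[5,50,95]),np.median(q[:,2]))
E
```

```text
[-0.64242679 -0.86187628  0.06076484]
3650 [-0.00820663 -0.00073706  0.00711536] 0.18051393995973591
```

View pics/s3.png

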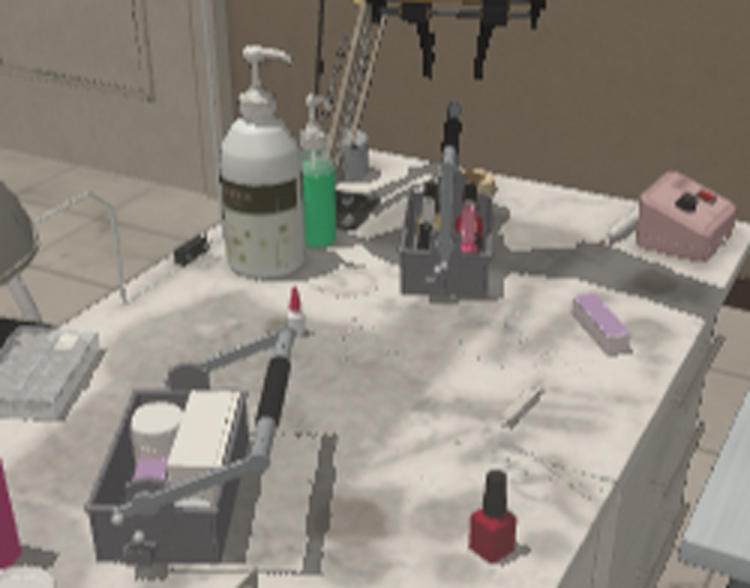

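The polish handle stands upright at (450,150), with its bar over the hinge line to within 1 mm. The other handle is still folded, and the gripper is clear.

```bash
python3 -c "
from bench import ctrl
print(ctrl.close_job())"
```

```text
the job is handed in; nothing more can be done
None
```

The polish caddy's handle is upright in its catch and released, the other caddy's handle was left folded, and the job is handed in.

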